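Work the gummed pin out of the bonding jig and turn its leaf over

ROBOT

A 6-joint arm with a two-finger parallel gripper is mounted at the origin on a cart in front of the work surface, level with it; the furniture and walls round the work are solid. World frame = base frame: x ahead of the robot, y to its left, z up, the work surface at z = 0. Lengths are in m, angles in rad, forces in N, time in s.
With the tool pointing down it reaches from about 0.25 to 0.775 m from the base axis. Payload 4 kg.
Tool frame: the origin (TCP) lies midway between the tips of the shut fingers; the grasp point (between the pads) lies 19 mm behind it; z points along the fingers, y is the direction in which the jaws open and shut (so a half turn about z gives the same grasp; the last joint's range is limited). The gripper opens to 85 mm and grips with 20 to 120 N. Pads are 22 mm wide; open, the fingers measure 114 mm over their backs; the gripper's body (76 mm by 85 mm) begins 54 mm behind the grasp point. The pads swing forward as they close: fully open they stand 13 mm farther back than shut.
Start: joints at [-0.103, 0.087, 1.371, -0, 1.684, -0.103], TCP at [0.55, -0, 0.231] pointing down, gripper open.
Joint ranges: [-3.1, 3.1], [-0.76, 2.03], [0.27, 2.55], [-1.08, 4.22], [0.17, 2.65], [-2.57, 2.57]. Speed limits (rad/s): [2.79, 2.79, 3.14, 3.14, 3.14, 3.14].

INTERFACE

Orientations are given as a unit quaternion [w, x, y, z].
In Python, from plant import r gives the robot as it stands. Calls block until the motion is done:
- r.movep(position, orientation): joint-space move of the TCP to a pose.
- r.move_linear(position, orientation=None, feed=0.15): straight line of the TCP; orientation=None keeps the orientation; feed is the mean speed in m/s.
- r.goto_joints(angles): joint-space move.
- r.release() and r.grab(force=None): open the fingers fully, or close them until they stop; force is the grip in N (None keeps the last).
- r.hold(seconds).
- r.ik(position, orientation): joint angles nearest the present ones, or None.
- r.state(): the state.
- r.capture(name): name is "scene" or "side" or "wrist"; returns a dict with "img" (480x640x3 uint8, red, green, blue), "depth" (480x640 float32, m along the optical axis (not along the pixel's ray), 0 where there is no reading), "fx", "fy", "cx", "cy" (pixels), "k1" (the pictures are not rectified: a ray, as slopes to the right and down, at radius r is drawn at 1 + k1 r^2 times it, then the intrinsics apply), "extrinsics" (4x4, takes a point from camera to world coordinates). Camera axes: x right, y down, z forward; pixel columns grow to the right and rows downward; lengths in m; the calibration is good to about 2 mm. A picture is of the moment at which its call begins.
A pose or a line that the arm cannot do raises r.PlanningError and nothing moves.
- r.hand_in(): hands the job in, once; it reports no verdict.
The state is a dict: "time_s": time; "joint_positions": joint angles; "joint_vel": joint speeds; "effort": joint torques, N m; "tool_pos": TCP position; "ee_rot": TCP orientation; "ft_force": force on the tool from outside, world axes, zero at the start; "moment": the same for the moment, N m; "opening": opening from 0.0 (shut) to 1.0 (fully open).
Only numpy, scipy, OpenCV 4.12 (cv2) and the standard library are available. Lean on these libraries where they do the work, as an engineer would, in place of code of your own. Each camera call takes 0.05 s, during which the arm holds its last target. There are 200 camera calls.

TASK

The locking pin of the bonding jig is stuck in its bore by cured resin: work it out by twisting it back and forth while pulling gently upward, without lifting the jig block up off its base plate along with it, and put the pin in the shallow tray. Then swing the jig's leaf right over by its loop handle until it rests fully on the other side, so that the carbon coupon on its underside faces up. Leave the other things on the bench where they are.

Things in the scene. Friction and masses are not known exactly. Their poses are not given: they have to be found in the camera images.
- base_plate: Dark steel plate fixed to the bench, 150 (x) x 190 (y) x 12 mm; origin at the centre of its underside. Its axes are the jig's axes. In this frame the leaf's hinge runs along x at y 0, z 62 mm; the closed leaf covers x -64..64, y -75..-8, z 57..67 mm, the turned leaf the same on the +y side; the pin's bore is vertical at x 46, y -50 mm.
- jig (a joint): Lift of the bare aluminium jig block off the base plate, in m; 0 = standing on it. The block (1.1 to 1.3 kg with its leaf) stands loose but can only move straight up. An upward pull of more than about 10 N on pin or leaf lifts it; it sinks back by its weight. A lift over 12 mm counts as lifted off.
- leaf (a joint): Angle of the hinged steel leaf, in rad: 0 closed (on the base plate's -y side), pi = turned right over (resting on the +y side). The loop handle travels up over the hinge in a half circle. The stiff hinge (0.15 N m) holds the leaf wherever it is left. It cannot open while the pin is in.
- hinge_line (a point): Middle of the leaf's hinge line on the jig block, 62 mm above the bench; the hinge runs along the base plate's x axis.
- handle_bar (a point): Middle of the round bar (10 mm thick, along the hinge direction, 62 mm free between its legs) of the leaf's rigid loop handle, 113 mm from the hinge line, in the leaf's mid-plane. A free gap of 33 mm lies between bar and leaf edge. With the leaf closed or turned over the bar is 62 mm above the bench and overhangs the base plate, free below.
- pin: Loose steel locking pin, 90 mm long, 0.15 kg; origin at its lower tip, z along it to the head. Head: flat dark paddle 34 (x) x 14 (y) x 30 mm at z 60..90. Below it a body 22 mm thick (z 34..60), then a 14 mm neck with three 3 mm collars of hard resin, 22 mm across, middles at z 24.5, 15.5, 6.5 mm. Seated, the tip is 22 mm above the bench, the paddle's underside 15 mm above the leaf.
- pin_head (a point): Centre of the pin's paddle head, 75 mm above its tip; 97 mm above the bench when seated. The pin starts with its paddle within about 12 degrees of the base plate's x axis; it then rises only 2 mm before the top collar catches.
- pin_collar (a point): Middle of the pin's top collar. Each collar has two opposite gaps and passes the bore's nubs only with the pin turned about 35 degrees (give or take 13) from the base plate's x axis, as the yaw of pin x against plate x (a half turn more is the same): top collar at +35 (counter-clockwise from above), middle one at -35, lowest at +35.
- bore (a point): Centre of the bore's mouth under the leaf (24.5 mm bore, 56 mm above the bench). Two fixed nubs in it, 50..54 mm above the bench, catch the collars. Way out: turn pin to +35 degrees and raise it to 10 mm above its seat, turn to -35, raise to 19 mm, turn to +35, draw it out; clear of the leaf at 45 mm. Play 2 mm; pulling a few mm too far just lifts the jig until the collar passes.
- tray: Shallow open grey tray fixed to the bench, 180 (x) x 110 (y) x 28 mm outside, walls and floor 4 mm; origin at the centre of its underside. A small hex bolt lies in it near its +x, -y corner.
- brass_weight: Bystander: brass weight with a small knob, 54 mm wide, 63 mm tall; origin at the centre of its underside.
- mixing_cup: Bystander: mixing cup, 67 mm wide, 70 mm tall; origin at the centre of its underside.
- duct_tape: Bystander: roll of grey tape lying flat, 97 mm wide, 48 mm tall; origin at the centre of its underside.
- scrub_brush: Bystander: small scrubbing brush, 44 x 84 x 56 mm; origin at the centre of its underside.
- dial_caliper: Bystander: dial caliper lying flat, 67 x 200 x 16 mm; origin at the centre of its underside.
- screwdriver: Bystander: screwdriver lying flat, 27 x 178 x 27 mm; origin at the centre of its underside.
- pine_block: Bystander: pine offcut, 45 x 125 x 34 mm; origin at the centre of its underside.
Not all that is in view belongs to the job. What is meant by the pin is not green, purple or turquoise, and is the smaller of those in its own colour.

How it is judged:
By the outcome, as a careful person would: the job done as asked, in the order asked, and still so for the second after the job is handed in, with the robot touching nothing.
It also fails if it takes over 67 s, if anything falls off the work surface, if the arm or the gripper's body presses on something with over 40 N, if the wrist force passes 120 N, or if a joint passes its speed limit or range.

## Working session

There is one attempt and no reset: what is moved stays moved. The work goes in short steps, each a Python script; the robot and the scene stay as the last script left them, time stands still between calls to the robot, and variables do not carry over. Pictures are saved under pics/ and viewed, about 8 in all and at most 12, crops included, and the job is handed in when it is done.

```bash
ls; mkdir -p pics; cat > h.py <<'E'
import numpy as np, cv2
from plant import r
def cap(n,f=None):
    c=r.capture(n)
    if f: cv2.imwrite('pics/'+f,c['img'][:,:,::-1]); np.savez('pics/'+f+'.npz',**c)
    return c
def rays(c,uv):
    uv=np.atleast_2d(uv).astype(float)
    d=np.c_[(uv[:,0]-c['cx'])/c['fx'],(uv[:,1]-c['cy'])/c['fy']]; s=d.copy()
    for _ in range(10): s=d/(1+c['k1']*(s**2).sum(1,keepdims=True))
    return np.c_[s,np.ones(len(s))]
def onplane(c,uv,z):
    E=np.array(c['extrinsics']); d=rays(c,uv)@E[:3,:3].T; o=E[:3,3]
    return o+d*((z-o[2])/d[:,2:])
def bydepth(c,uv):
    E=np.array(c['extrinsics']); uv=np.atleast_2d(uv).astype(int)
    z=c['depth'][uv[:,1],uv[:,0]]
    return (rays(c,uv)*z[:,None])@E[:3,:3].T+E[:3,3]
def project(c,P):
    E=np.array(c['extrinsics']); p=(np.atleast_2d(P)-E[:3,3])@E[:3,:3]; s=p[:,:2]/p[:,2:]
    s=s*(1+c['k1']*(s**2).sum(1,keepdims=True)); return s*[c['fx'],c['fy']]+[c['cx'],c['cy']]
E
python3 - <<'E'
from h import *
for n in ['scene','side']:
    c=cap(n,n+'.png'); print(n,np.round(c['extrinsics'],3).tolist(),c['fx'],c['k1'])
print(r.state())
E
```

```text
pics
scene [[0.871, -0.275, 0.407, 0.155], [-0.491, -0.451, 0.745, -0.767], [-0.021, -0.849, -0.528, 0.629], [0.0, 0.0, 0.0, 1.0]] 522.1659639026765 -0.15450935433637697
side [[-0.997, -0.057, 0.046, 0.526], [-0.069, 0.531, -0.844, 0.952], [0.024, -0.845, -0.534, 0.707], [0.0, 0.0, 0.0, 1.0]] 593.1353940277961 -0.20278914022358555
{'time_s': 0.1, 'joint_positions': array([-1.03142295e-01,  8.79270571e-02,  1.37214507e+00,  3.32890446e-05,
        1.68360978e+00, -1.03128275e-01]), 'joint_vel': array([-2.33207903e-05, -1.59919548e-03, -4.05138080e-03,  1.42810342e-03,
        6.65249893e-04, -9.72194228e-04]), 'effort': array([ 2.78635656e-03, -3.53014469e+01, -3.14218891e+01, -1.15072685e-04,
        7.91701314e-03, -1.45799942e-05]), 'tool_pos': array([5.49540009e-01, 3.05328929e-05, 2.30209781e-01]), 'ee_rot': array([-8.21213062e-04,  7.07110039e-01,  7.07102751e-01, -6.45851205e-04]), 'ft_force': array([-0.24306778,  0.22841084, -0.39816456]), 'moment': array([ 0.00840657, -0.01679133,  0.02551735]), 'opening': 1.0022243833486555}
```

View pics/scene.png

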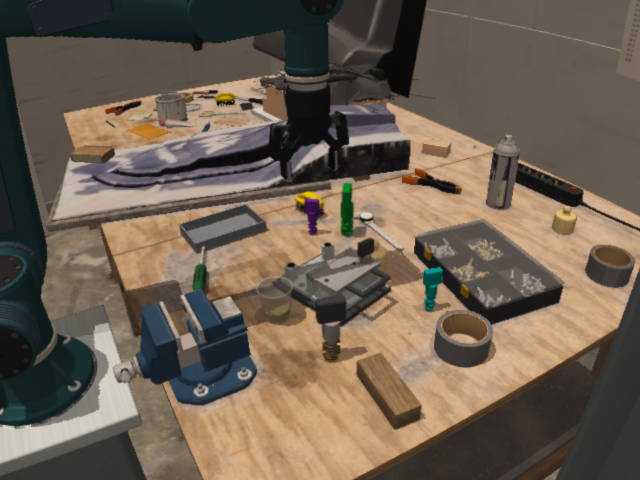

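View pics/side.png

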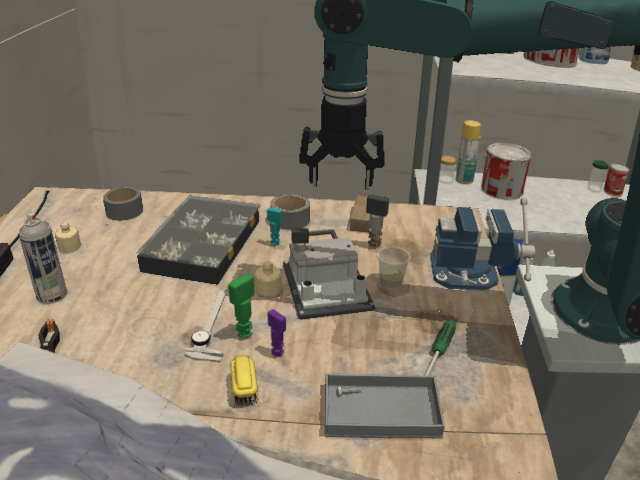

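Scene view: jig about (345,280), a paddle head at (365,246) on it; a larger decoy of the same kind at (330,325); tray at (222,228). I'll enlarge the jig.

```bash
python3 - <<'E'
import cv2,numpy as np
a=cv2.imread('pics/scene.png')[225:335,270:410]; b=cv2.imread('pics/side.png')[215:325,260:400]
cv2.imwrite('pics/crop.png',np.vstack([cv2.resize(x,None,fx=2.7*1,fy=2.7,interpolation=cv2.INTER_CUBIC) for x in (a,b)]))
from h import *
r_=np.load('pics/side.png.npz'); s=np.load('pics/scene.png.npz')
print('tray',onplane(r_,[[327,376],[437,376],[441,436],[325,436]],0.028))
print('plate side',onplane(r_,[[284,262],[292,314],[374,304]],0.012))
print('head side',onplane(r_,[[302,238]],0.097),'scene',onplane(s,[[365,247]],0.097))
E
```

```text
tray [[0.55244624 0.25759184 0.028     ]
 [0.3728299  0.24310771 0.028     ]
 [0.3769382  0.37046553 0.028     ]
 [0.54727958 0.38255175 0.028     ]]
plate side [[ 0.66603387 -0.0912536   0.012     ]
 [ 0.62912331  0.08287831  0.012     ]
 [ 0.47526058  0.0366776   0.012     ]]
head side [[ 0.62416613 -0.05340315  0.097     ]] scene [[ 0.62931096 -0.06617283  0.097     ]]
```

View pics/crop.png

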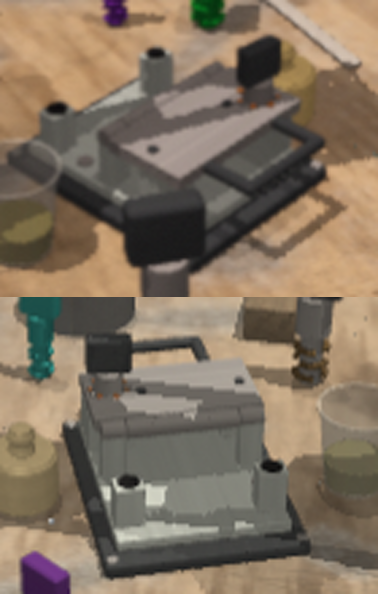

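Pin with resin seated in the jig's far-right corner; handle loop on the -y side; plate yaw about 16°. Now a close wrist look from above.

```bash
cat >> h.py <<'E'
from scipy.spatial.transform import Rotation as R
def down(a):  # tool down, jaw axis (tool y) at world angle a (rad)
    y=np.array([np.cos(a),np.sin(a),0]); z=np.array([0,0,-1.]); x=np.cross(y,z)
    q=R.from_matrix(np.c_[x,y,z]).as_quat(); return q[[3,0,1,2]]
E
python3 - <<'E'
from h import *
for a in (16-90,106):
    j=r.ik([.62,-.06,.25],down(np.radians(a))); print(a,j)
r.movep([.60,-.04,.30],down(np.radians(-74)))
c=cap('wrist','w1.png'); print(np.round(c['extrinsics'],3).tolist(), r.state()['time_s'])
E
```

```text
-74 [-1.87465106e-01  2.48980066e-01  1.14840946e+00 -4.44089210e-16
  1.74420313e+00  1.10407854e+00]
106 [-1.87465106e-01  2.48980066e-01  1.14840946e+00 -4.44089210e-16
  1.74420313e+00 -2.03751411e+00]
[[0.277, -0.915, -0.292, 0.676], [-0.961, -0.264, -0.084, -0.019], [-0.0, 0.304, -0.953, 0.441], [0.0, 0.0, 0.0, 1.0]] 1.2833
```

View pics/w1.png

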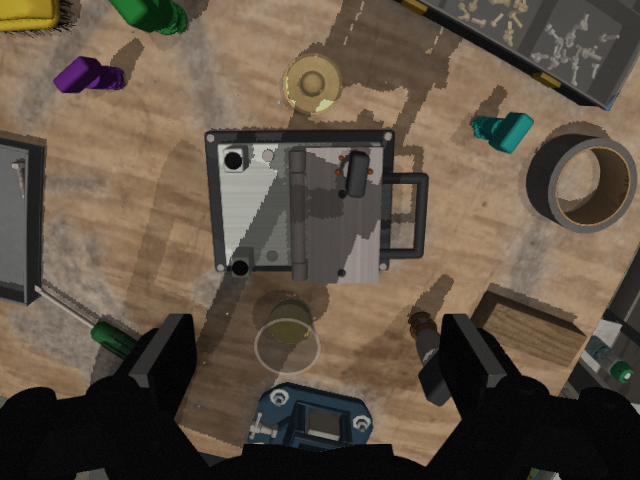

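Jig in plain view: plate corners (206,132), (394,130), (214,273); paddle top about (357,172), handle bar x≈422, rows 175–257. Decoy at (435,375), cup at (288,345), weight at (312,84).

```bash
cat >> h.py <<'E'
def cloud(c):
    v,u=np.mgrid[0:480,0:640]; uv=np.c_[u.ravel(),v.ravel()]
    P=bydepth(c,uv); P[c['depth'].ravel()==0]=np.nan
    return P.reshape(480,640,3)
def rect(xy):
    (cx,cy),(w,h),a=cv2.minAreaRect((xy*1000).astype(np.float32))
    if w<h: w,h,a=h,w,a+90
    return np.array([cx,cy])/1000,(w,h),(a+90)%180-90
E
python3 - <<'E'
from h import *
c=np.load('pics/w1.png.npz'); P=cloud(c)
S=P[140:210,330:385].reshape(-1,3); S=S[(S[:,2]>.106)&(S[:,2]<.125)]
print('paddle top',len(S),np.median(S[:,2]),rect(S[:,:2]))
C=onplane(c,[[206,132],[394,130],[389,272],[215,273]],.012)
print('corners',C); print(np.degrees(np.arctan2(*(C[0]-C[3])[1::-1])), np.linalg.norm(C[0]-C[3]),np.linalg.norm(C[0]-C[1]))
Q=P[100:300,190:450].reshape(-1,3); Q=Q[(Q[:,2]>.063)&(Q[:,2]<.071)&(Q[:,0]>.5)]
print('leaf',np.median(Q[:,2]),rect(Q[:,:2]))
B=P[185:250,414:430].reshape(-1,3); B=B[(B[:,2]>.056)&(B[:,2]<.072)]
print('bar',len(B),np.median(B,0),rect(B[:,:2]))
D=P[330:420,410:455].reshape(-1,3); D=D[D[:,2]>.02]; print('decoy',D[:,2].max(),D[D[:,2].argmax()],np.nanmin(D,0),np.nanmax(D,0))
s=np.load('pics/side.png.npz');PS=cloud(s); T=PS[365:445,315:450].reshape(-1,3); T=T[(T[:,2]>.022)&(T[:,2]<.034)]; print('tray',rect(T[:,:2]))
E
```

```text
paddle top 763 0.11085194452772884 (array([ 0.63052985, -0.06506113]), (34.36819076538086, 14.157461166381836), 9.104580879211426)
corners [[ 0.6179069   0.0792629   0.012     ]
 [ 0.67077537 -0.09854901  0.012     ]
 [ 0.5268344  -0.14247256  0.012     ]
 [ 0.47314813  0.03905121  0.012     ]]
15.524451373679009 0.15024007977199538 0.18550512861664004
leaf 0.06628535614551176 (array([ 0.5876507 , -0.08294037]), (128.9725341796875, 124.7618637084961), 16.30754852294922)
bar 717 [ 0.6051741  -0.1369025   0.06538738] (array([ 0.60392609, -0.13794106]), (61.869686126708984, 10.213217735290527), 16.248722076416016)
decoy 0.333603937039396 [ 0.60370066 -0.08353937  0.33360394] [ 0.45258334 -0.21330644  0.02004544] [ 0.62231634 -0.078298    0.33360394]
tray (array([0.46258777, 0.30098077]), (180.3387451171875, 114.52188110351562), 3.0275535583496094)
```

```bash
cat >> h.py <<'E'
YAW=16.3; PIN=np.array([.6303,-.0650])
def J(rel): return down(np.radians(YAW+rel-90))
def st(tag=''):
    s=r.state(); print(tag,'t%.2f'%s['time_s'],'p',np.round(s['tool_pos'],4),'F',np.round(s['ft_force'],1),'M',np.round(s['moment'],2),'j6 %.3f'%s['joint_positions'][5],'op %.3f'%s['opening'],flush=True)
E
python3 - <<'E'
from h import *
a=-7.2
r.movep([*PIN,.16],J(a)); r.move_linear([*PIN,.083],feed=.1); st('at')
r.grab(70); st('grab')
z0=.083
for a in (5,15,25,35):
    r.movep([*PIN,z0+.001],J(a)); st(a)
E
```

```text
at t2.83 p [ 0.631  -0.0651  0.084 ] F [ 0.2 -0.2 -0.1] M [-0.03  0.02 -0.04] j6 1.220 op 0.998
grab t3.48 p [ 0.6305 -0.065   0.0833] F [-0.1  0.3  0.8] M [ 0.01 -0.02  0.03] j6 1.220 op 0.150
5 t3.80 p [ 0.6299 -0.0649  0.0833] F [-0.1 -0.  -1.2] M [0.05 0.03 0.05] j6 1.010 op 0.153
15 t4.09 p [ 0.6301 -0.065   0.0836] F [ 0.  -0.2 -1.7] M [-0.05  0.05 -0.01] j6 0.837 op 0.149
25 t4.38 p [ 0.6302 -0.0649  0.0838] F [-0.3  0.2 -2.3] M [ 0.07  0.03 -0.01] j6 0.663 op 0.154
35 t4.67 p [ 0.6302 -0.0647  0.0838] F [-0.2  1.2 -1.6] M [0.28 0.04 0.02] j6 0.489 op 0.148
```

```bash
python3 - <<'E'
from h import *
z0=.083
for dz in (.004,.007,.010):
    r.move_linear([*PIN,z0+dz],J(35),feed=.02); st(dz)
r.hold(.2); st('hold')
E
```

```text
0.004 t4.97 p [ 0.6303 -0.0647  0.0873] F [-1.1  2.3 -0.3] M [0.36 0.16 0.01] j6 0.485 op 0.157
0.007 t5.28 p [ 0.6303 -0.0648  0.0903] F [-1.6  2.5 -0. ] M [ 0.43  0.25 -0.01] j6 0.484 op 0.151
0.01 t5.58 p [ 0.6303 -0.0648  0.0932] F [-1.2  2.4 -1.4] M [ 0.56  0.31 -0.04] j6 0.483 op 0.151
hold t5.78 p [ 0.6303 -0.0648  0.0932] F [-1.2  2.  -0.7] M [ 0.59  0.29 -0.02] j6 0.483 op 0.149
```

```bash
python3 - <<'E'
from h import *
z0=.083
for a in (20,0,-20,-35):
    r.movep([*PIN,z0+.010],J(a)); st(a)
for dz in (.013,.016,.019):
    r.move_linear([*PIN,z0+dz],J(-35),feed=.02); st(dz)
if r.state()['ft_force'][2]>-7:
    for a in (-20,0,20,35):
        r.movep([*PIN,z0+.019],J(a)); st(a)
    c=cap('side','s2.png'); cv2.imwrite('pics/s2c.png',cv2.resize(c['img'][180:330,240:420,::-1],None,fx=3,fy=3))
E
```

```text
20 t6.13 p [ 0.6305 -0.0651  0.0931] F [-1.   2.  -0.9] M [0.41 0.12 0.01] j6 0.742 op 0.152
0 t6.56 p [ 0.6306 -0.0654  0.0931] F [ 0.9  0.8 -1.1] M [ 0.23 -0.    0.  ] j6 1.090 op 0.151
-20 t6.98 p [ 0.6304 -0.0655  0.0931] F [ 0.1 -0.1 -2.1] M [ 0.03  0.01 -0.03] j6 1.439 op 0.150
-35 t7.34 p [ 0.6303 -0.0652  0.093 ] F [-0.   0.5 -1.9] M [-0.04  0.02  0.03] j6 1.700 op 0.150
0.013 t7.64 p [ 0.6305 -0.0651  0.0964] F [-0.2  0.8 -0.7] M [ 0.    0.05 -0.  ] j6 1.704 op 0.153
0.016 t7.94 p [ 0.6305 -0.065   0.0994] F [ 0.6  0.1 -1.2] M [-0.02  0.01  0.02] j6 1.705 op 0.149
0.019 t8.24 p [ 0.6305 -0.065   0.1023] F [-0.9 -0.7 -1.5] M [-0.01 -0.03  0.04] j6 1.705 op 0.155
-20 t8.60 p [ 0.6302 -0.065   0.1019] F [ 0.2 -0.1 -0.9] M [-0.03  0.02  0.02] j6 1.446 op 0.150
0 t9.03 p [ 0.6303 -0.065   0.102 ] F [-0.2 -0.2 -1.3] M [ 0.01 -0.   -0.01] j6 1.098 op 0.151
20 t9.45 p [ 0.6303 -0.065   0.102 ] F [ 0.1 -0.2 -1.9] M [ 0.08 -0.05 -0.03] j6 0.749 op 0.154
35 t9.81 p [ 0.6302 -0.0647  0.1019] F [ 0.2 -0.1 -2.4] M [0.26 0.1  0.02] j6 0.488 op 0.155
```

View pics/s2c.png

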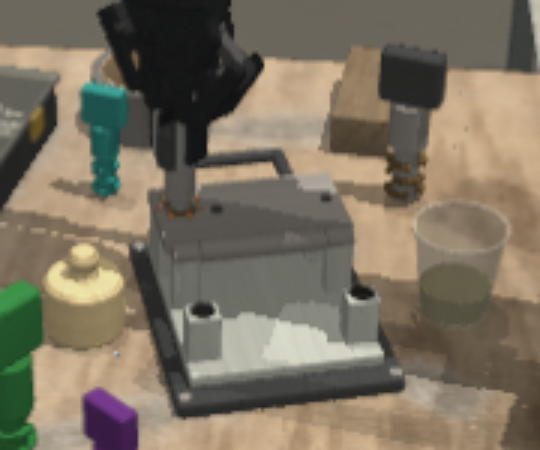

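Jig still seated, pin risen with two collars out. Draw it out and test the placing pose's IK.

```bash
cat >> h.py <<'E'
TRAY=np.array([.4626,.301,0]); TY=np.radians(3.0)
def tilt(th,sg=1,yaw=TY):  # tool z pointing tray +x (th from vertical)
    z=np.array([np.sin(th)*np.cos(yaw),np.sin(th)*np.sin(yaw),-np.cos(th)]); y=sg*np.array([-np.sin(yaw),np.cos(yaw),0]); x=np.cross(y,z)
    return R.from_matrix(np.c_[x,y,z]).as_quat()[[3,0,1,2]], z
def tray(x,y,z): return TRAY+[x*np.cos(TY)-y*np.sin(TY),x*np.sin(TY)+y*np.cos(TY),z]
E
python3 - <<'E'
from h import *
z0=.083
for dz in (.022,.026,.030,.05):
    r.move_linear([*PIN,z0+dz],J(35),feed=.03); st(dz)
    if r.state()['ft_force'][2]<-9: break
else:
    r.move_linear([*PIN,z0+.12],J(0),feed=.15); st('out')
    for deg in (30,45,60):
        for sg in (1,-1):
            q,z=tilt(np.radians(deg),sg); p=tray(.025,.012,.006)-.061*z
            print(deg,sg,r.ik(p,q),r.ik(p+[0,0,.15],q) is not None)
E
```

```text
0.022 t10.11 p [ 0.6303 -0.0648  0.1054] F [-0.8  1.5 -0.9] M [0.33 0.17 0.  ] j6 0.484 op 0.155
0.026 t10.39 p [ 0.6303 -0.0648  0.1095] F [-1.7  1.5  0.4] M [ 0.38  0.28 -0.03] j6 0.484 op 0.153
0.03 t10.68 p [ 0.6304 -0.0649  0.1134] F [-1.8  2.1  0.8] M [ 0.49  0.27 -0.03] j6 0.483 op 0.150
0.05 t11.49 p [ 0.6303 -0.0652  0.133 ] F [-0.4  0.9 -1.8] M [ 0.01 -0.01  0.04] j6 0.483 op 0.149
out t12.25 p [ 0.63   -0.065   0.2022] F [-0.4 -0.2 -2. ] M [-0.02 -0.01 -0.01] j6 1.093 op 0.147
30 1 [ 0.66780279 -0.04110043  1.95074538 -0.40087901  0.83265719 -0.74353939] True
30 -1 [ 0.66780279 -0.04110043  1.95074538 -0.40087901  0.83265719  2.39805326] True
45 1 [ 0.79600144 -0.06926544  2.12411036 -0.89513151  0.66045781 -0.21616781] True
45 -1 None True
60 1 None False
60 -1 None False
```

```bash
python3 - <<'E'
from h import *
q,z=tilt(np.radians(45),1); p=tray(.025,.012,.007)-.061*z
r.movep(p+[0,0,.12],q); st('above')
r.move_linear(p+[0,0,.02],q,feed=.12); st('low')
r.move_linear(p,q,feed=.03); st('down')
r.release(); r.hold(.3); st('rel')
r.move_linear(p-.05*z,q,feed=.1); st('back')
r.movep(p-.05*z+[0,0,.12],q)
c=cap('side','s3.png'); cv2.imwrite('pics/s3c.png',cv2.resize(c['img'][340:460,290:470,::-1],None,fx=3,fy=3))
P=cloud(c)
E
```

```text
above t13.82 p [0.4444 0.3118 0.1704] F [-0.3  0.2 -1.9] M [-0.01  0.51  0.  ] j6 -0.525 op 0.148
low t14.81 p [0.4444 0.3124 0.071 ] F [ 0.5  0.5 -1.7] M [-0.04  0.47 -0.01] j6 -0.284 op 0.152
down t15.62 p [0.444  0.3121 0.0504] F [-0.3 -0.9 -0.4] M [-0.15  0.3  -0.12] j6 -0.220 op 0.155
rel t16.62 p [0.4439 0.312  0.0501] F [-0.8 -0.4 -0.1] M [-0.01  0.39  0.06] j6 -0.220 op 1.001
back t17.27 p [0.4085 0.3102 0.0855] F [-1.   0.3 -0.2] M [ 0.03  0.37 -0.02] j6 -0.273 op 1.001
```

View pics/s3c.png

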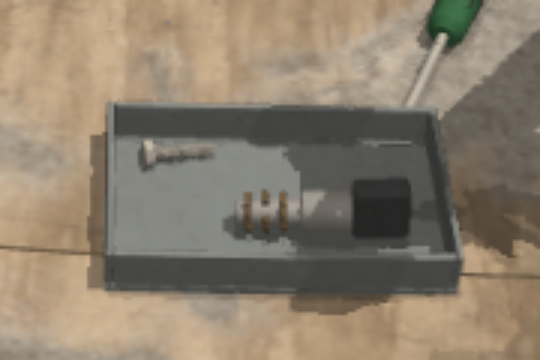

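Pin lies flat in the tray (around (320,210) of the crop), bolt untouched. Now plan the leaf swing: grip the bar with the tool tilted 45° and let the tilt follow half the leaf's turn.

```bash
cat >> h.py <<'E'
cy,sy=np.cos(np.radians(YAW)),np.sin(np.radians(YAW))
XH=np.array([cy,sy,0]);YH=np.array([-sy,cy,0]);ZH=np.array([0,0,1.])
HINGE=np.array([.5723,-.0297,.062]); 
def swing(phi,tau,sg=1,off=.016,rad=.113):
    z=np.sin(tau)*YH-np.cos(tau)*ZH; y=sg*(np.cos(tau)*YH+np.sin(tau)*ZH); x=np.cross(y,z)
    bar=HINGE+rad*(-np.cos(phi)*YH+np.sin(phi)*ZH)
    return bar+off*z, R.from_matrix(np.c_[x,y,z]).as_quat()[[3,0,1,2]], z
E
python3 - <<'E'
from h import *
c=np.load('pics/w1.png.npz'); M=np.c_[XH,YH]
for n,uv,z in [('decoyfoot',(423,320),.0),('decoyhead',(437,378),.11),('tape',(585,182),.048),('weight',(312,84),.06),('purple',(90,76),.05),('pine',(485,300),.034),('green',(150,5),.06),('cup',(288,370),.07)]:
    p=onplane(c,uv,z)[0]; print(n,np.round(p[:2],3),np.round((p-HINGE)@M,3))
for sg in (1,-1):
  for T in (45,35):
    out=[]
    for phi in np.radians(np.arange(0,181,15)):
        p,q,z=swing(phi,np.radians(T)*(1-2*phi/np.pi),sg); j=r.ik(p,q); out.append(None if j is None else np.round(j,2).tolist())
    print(sg,T,*out,sep='\n ')
E
```

```text
decoyfoot [ 0.476 -0.204] [-0.141 -0.141]
decoyhead [ 0.473 -0.193] [-0.142 -0.129]
tape [ 0.68  -0.287] [ 0.031 -0.277]
weight [ 0.688 -0.01 ] [ 0.117 -0.014]
purple [0.644 0.184] [0.129 0.185]
pine [ 0.532 -0.246] [-0.099 -0.197]
green [0.715 0.137] [0.184 0.12 ]
cup [ 0.416 -0.062] [-0.159  0.013]
1
 45
 [-0.56, 0.69, 1.12, 0.53, 1.92, -2.38]
 [-0.53, 0.59, 1.16, 0.45, 1.87, -2.35]
 [-0.48, 0.49, 1.2, 0.38, 1.81, -2.31]
 [-0.42, 0.39, 1.26, 0.3, 1.75, -2.26]
 [-0.35, 0.3, 1.31, 0.21, 1.68, -2.2]
 [-0.26, 0.22, 1.37, 0.11, 1.61, -2.11]
 [-0.15, 0.16, 1.43, -0.0, 1.55, -2.01]
 [-0.04, 0.12, 1.49, -0.12, 1.49, -1.88]
 [0.08, 0.11, 1.54, -0.26, 1.44, -1.74]
 [0.2, 0.13, 1.58, -0.4, 1.41, -1.6]
 [0.3, 0.17, 1.62, -0.53, 1.38, -1.45]
 [0.38, 0.24, 1.65, -0.67, 1.37, -1.3]
 [0.44, 0.32, 1.67, -0.79, 1.38, -1.16]
1
 35
 [-0.52, 0.6, 1.19, 0.42, 1.8, -2.37]
 [-0.49, 0.52, 1.21, 0.36, 1.77, -2.34]
 [-0.45, 0.44, 1.25, 0.3, 1.73, -2.3]
 [-0.39, 0.36, 1.29, 0.24, 1.69, -2.24]
 [-0.32, 0.28, 1.33, 0.17, 1.65, -2.18]
 [-0.24, 0.22, 1.38, 0.09, 1.6, -2.1]
 [-0.15, 0.16, 1.43, -0.0, 1.55, -2.01]

[... 547 characters left out ...]
1.26]
 [0.08, 0.11, 1.54, -0.26, 1.44, 1.4]
 [0.2, 0.13, 1.58, -0.4, 1.41, 1.54]
 [0.3, 0.17, 1.62, -0.53, 1.38, 1.69]
 [0.38, 0.24, 1.65, -0.67, 1.37, 1.84]
 [0.44, 0.32, 1.67, -0.79, 1.38, 1.98]
-1
 35
 [-0.52, 0.6, 1.19, 0.42, 1.8, 0.77]
 [-0.49, 0.52, 1.21, 0.36, 1.77, 0.8]
 [-0.45, 0.44, 1.25, 0.3, 1.73, 0.85]
 [-0.39, 0.36, 1.29, 0.24, 1.69, 0.9]
 [-0.32, 0.28, 1.33, 0.17, 1.65, 0.96]
 [-0.24, 0.22, 1.38, 0.09, 1.6, 1.04]
 [-0.15, 0.16, 1.43, -0.0, 1.55, 1.14]
 [-0.05, 0.13, 1.48, -0.1, 1.5, 1.24]
 [0.05, 0.11, 1.53, -0.2, 1.45, 1.36]
 [0.15, 0.12, 1.57, -0.31, 1.41, 1.48]
 [0.24, 0.15, 1.61, -0.42, 1.38, 1.6]
 [0.31, 0.2, 1.65, -0.52, 1.35, 1.73]
 [0.37, 0.26, 1.67, -0.63, 1.32, 1.85]
```

```bash
python3 - <<'E'
from h import *
T=np.radians(45)
p,q,z=swing(np.pi/2,0,-1); r.movep(p+[0,0,.10],q)
p,q,z=swing(0,T,-1); r.movep(p-.11*z,q); st('pre')
c=cap('side','s4.png')
r.move_linear(p,q,feed=.12); st('at')
r.grab(40); st('grip')
c=cap('scene','c5.png'); cv2.imwrite('pics/c5c.png',cv2.resize(c['img'][190:360,240:440,::-1],None,fx=3,fy=3))
E
```

```text
pre t20.28 p [ 0.6235 -0.2002  0.1301] F [-0.4 -0.1  0.7] M [-0.35 -0.08 -0.02] j6 0.813 op 0.999
at t21.40 p [ 0.6014 -0.1278  0.0516] F [ 0.9 -0.5  0.4] M [-0.31 -0.08 -0.04] j6 0.760 op 1.002
grip t22.09 p [ 0.6008 -0.1271  0.0511] F [-0.6  0.8  2.3] M [-0.02  0.07  0.1 ] j6 0.760 op 0.097
```

View pics/c5c.png

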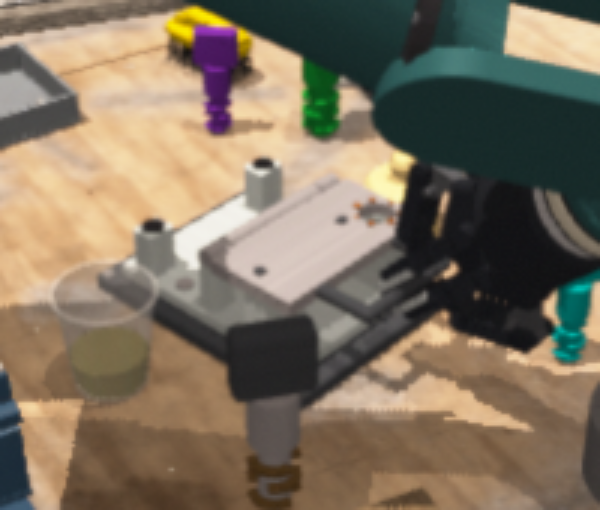

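Opening ≈ 8–10 mm: bar gripped. Swing, with a force stop.

```bash
python3 - <<'E'
from h import *
T=np.radians(45)
for d in np.arange(7.5,181,7.5):
    phi=np.radians(d); p,q,z=swing(phi,T*(1-2*phi/np.pi),-1); r.movep(p,q)
    s=r.state(); f=s['ft_force']
    if d%15==0 or np.linalg.norm(f)>10: st(d)
    if np.linalg.norm(f)>25 or s['opening']<.06: print('stop'); break
E
```

```text
15.0 t22.64 p [ 0.6002 -0.1253  0.0791] F [-0.5 -1.5  0.4] M [-0.43  0.01  0.09] j6 0.788 op 0.096
30.0 t23.14 p [ 0.5978 -0.1167  0.105 ] F [ 0.7 -5.4  3. ] M [-0.78 -0.09  0.  ] j6 0.827 op 0.097
45.0 t23.64 p [ 0.5934 -0.1018  0.1279] F [ 0.2 -8.1  6.4] M [-1.07  0.04  0.08] j6 0.878 op 0.099
52.5 t23.89 p [ 0.5906 -0.0922  0.1377] F [-0.5 -7.3  7.7] M [-1.08  0.17  0.04] j6 0.909 op 0.100
60.0 t24.14 p [ 0.5874 -0.0814  0.146 ] F [-1.5 -7.8 10.6] M [-1.09  0.31  0.1 ] j6 0.945 op 0.099
67.5 t24.39 p [ 0.5839 -0.0693  0.1531] F [-3.6 -6.7 12.5] M [-0.83  0.58  0.1 ] j6 0.985 op 0.096
75.0 t24.64 p [ 0.5801 -0.0566  0.1582] F [-4.4 -5.9 14.5] M [-0.82  0.68  0.1 ] j6 1.030 op 0.097
82.5 t24.89 p [ 0.5762 -0.0426  0.1611] F [-5.4 -2.6 16.3] M [-0.37  0.81  0.11] j6 1.080 op 0.097
90.0 t25.14 p [ 0.5719 -0.0286  0.1618] F [-6.1 -0.3 15.9] M [-0.21  0.88 -0.01] j6 1.134 op 0.097
97.5 t25.39 p [ 0.5678 -0.0147  0.1604] F [-6.7 -0.4 16.7] M [-0.07  0.97 -0.06] j6 1.194 op 0.099
105.0 t25.64 p [ 0.5638 -0.0011  0.157 ] F [-6.5  2.8 15.1] M [ 0.1   0.92 -0.07] j6 1.257 op 0.095
112.5 t25.89 p [0.5599 0.0119 0.1516] F [-6.8  5.2 14.7] M [ 0.28  0.81 -0.14] j6 1.325 op 0.098
120.0 t26.14 p [0.5563 0.024  0.1443] F [-6.5  6.6 11.9] M [ 0.42  0.71 -0.12] j6 1.396 op 0.094
127.5 t26.39 p [0.5528 0.0354 0.1347] F [-4.5  6.9  7. ] M [ 0.86  0.55 -0.14] j6 1.469 op 0.100
135.0 t26.64 p [0.5499 0.045  0.1243] F [-3.2  7.3  6.4] M [ 0.89  0.42 -0.12] j6 1.543 op 0.095
150.0 t27.14 p [0.5456 0.0592 0.1006] F [-0.5  5.5  2. ] M [0.92 0.02 0.04] j6 1.694 op 0.098
165.0 t27.64 p [0.5432 0.0669 0.0759] F [-1.3  6.2  0.4] M [0.63 0.09 0.04] j6 1.841 op 0.097
180.0 t28.14 p [0.5428 0.0678 0.0503] F [-2.6  3.1  5.6] M [ 0.16  0.2  -0.31] j6 1.981 op 0.095
```

```bash
python3 - <<'E'
from h import *
T=np.radians(45); p,q,z=swing(np.pi,-T,-1)
r.move_linear(p-[0,0,.002],q,feed=.02); st('press')
r.release(); r.hold(.2); st('rel')
r.move_linear(p-.12*z,q,feed=.15); st('back')
pp,qq,_=swing(np.pi/2,0,-1); r.movep([.45,.0,.32],qq); st('view')
c=cap('wrist','w6.png'); P=cloud(c)
A=P.reshape(-1,3); L=(A-HINGE)@np.c_[XH,YH]
m=lambda x0,x1,y0,y1,z0=.05,z1=.09:(L[:,0]>x0)&(L[:,0]<x1)&(L[:,1]>y0)&(L[:,1]<y1)&(A[:,2]>z0)&(A[:,2]<z1)
for n,a in [('leaf near hinge',(-.05,.05,.012,.03)),('leaf far',(-.05,.05,.05,.07)),('bar',(-.025,.025,.108,.118)),('-y side',(-.06,.06,-.07,-.03,.02,.09))]:
    k=m(*a); print(n,k.sum(),np.median(A[k,2]))
cap('side','s7.png')
E
python3 -c "
import cv2,numpy as np
a=cv2.imread('pics/w6.png');b=cv2.imread('pics/s7.png')
cv2.imwrite('pics/f.png',np.hstack([cv2.resize(a,(400,300)),cv2.resize(b[180:450,150:510],(400,300))]))"
```

```text
press t28.39 p [0.5428 0.0679 0.0502] F [-7.2  6.3 12.4] M [-0.22  0.46 -0.6 ] j6 1.983 op 0.097
rel t29.32 p [0.5438 0.0679 0.0487] F [ 0.3 -0.4  0.4] M [0.36 0.01 0.04] j6 1.984 op 1.000
back t30.27 p [0.5195 0.1488 0.1347] F [-0.5 -0.1 -0.8] M [0.36 0.08 0.03] j6 1.955 op 1.005
view t31.28 p [0.4497 0.     0.3181] F [-0.2  0.9 -0.6] M [-0.01 -0.01  0.03] j6 1.161 op 0.999
leaf near hinge 2414 0.07039504834293944
leaf far 2697 0.07006752976319808
bar 652 0.06547672667589138
-y side 5737 0.022665486993714956
```

View pics/f.png

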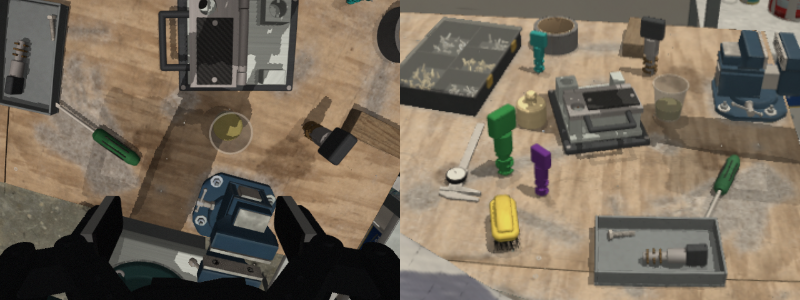

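Leaf is flat on the +y side with the coupon facing up, the pin is in the tray, and the bystanders look unmoved. Handing in.

```bash
python3 -c "
from h import *
r.hold(.3); st(); print(r.hand_in())"
```

```text
t31.68 p [0.4501 0.0006 0.3192] F [ 0.4  0.3 -0.1] M [-0.08  0.03  0.  ] j6 1.160 op 1.001
the job is handed in; nothing more can be done
None
```

The job is done and handed in at about 32 s, under the 67 s limit. I twisted the pin to +35°, -35° and +35° while raising it in steps and laid it flat in the tray. Then I swung the leaf over by its handle to the +y side and released it.

**Pin:** the upward pull stayed under about 2.5 N throughout. A side view partway through the draw showed the jig block still on its plate.

**Leaf:** the last depth readings show it level, 70.4 mm high near the hinge and 70.1 mm at the outer edge. The bar top read 65.5 mm, against 67 mm nominal. The carbon coupon faces up.

**Forces:** the largest reading was about 18 N, mid-swing, with the bar pressed down and slightly sideways because the arc was not followed exactly. It did not lift the jig.

**Other things:** the bolt is undisturbed, and the bystanders in view look unmoved. I judged both by eye from the pictures and did not measure them. Nothing failed, and no checks disagreed.

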